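# Draw out the sprung bench lens over the watch and hold it

## Task

Lift away the small lidded jar that stands in front of the sprung lens arm and set it down gently, upright, in the white tray. Then take the lens arm's upright post and pull its telescoping rod out against the spring until its pointer lines up with the upright fin on the watch carriage, and keep holding it there, still: the program finishes while holding. Do not shove the jar with the rod, do not shift the carriage, and leave the other things on the bench where they are.

Things in the scene. Friction and masses are not known exactly. Their poses are not given: they have to be found in the camera images.
- jar_center (a point): (All sizes in mm.) Small round lidded jar of amber glass with a steel lid, diameter 40 (lid 41), 85 high, upright, 110 to 230 g, loose. It stands on the table right in front of the end of the sprung rod, in its path. This point is at its centre, 42.5 above its underside.
- tray_in (a point): Empty white plastic tray lying on the table, fixed, 150 (its x) by 130 (its y), 22 high, walls and floor 4 thick. This point is the centre of its inner floor, 4 above the table; axes along its sides, z up.
- lensarm: Fixed part of the bench lens arm: a grey level sleeve (diameter 30, collar 36, 190 long, axis 48 above the table) on a base plate 210 by 56, with a low rail (22 wide, 10 high, centred 90 to -y, from 40 behind to 210 beyond the mouth) beside the rod's path. Origin: on the table under the sleeve's mouth. x points out of the sleeve, along the pull; z up.
- rod: The telescoping rod, diameter 13, axis 48 above the table, sliding out along its x. Origin: on the table under the grip post's axis; fully in at the start, 30 beyond the sleeve's mouth; can be drawn out 140. An inner spring pulls it back: 3 N at the start, 0.5 N more per 10 drawn out; let go, it goes back in. Its end block is 24 (x) by 26 (y), its top 59 above the table.
- grip (a point): Upright round steel post on the rod's end block, to pull by: diameter 16, free from 59 to 105 above the table. This point is on its axis, 85 above the table; same axes as the rod.
- pointer (a point): Tip of the thin steel pointer (2 thick), moving with the rod: 123 to -y of the grip post, 48 above the table; same axes as the rod. It is on the outside of a round black lens frame (outer diameter 44, centre 90 to -y of the post, top 52 high) carried by a thin arm from the end block.
- mark (a point): The length mark: an upright steel fin (3 thick, top 49 high) on the watch carriage. This point is near its top, 48 above the table, 131 to -y of the rod's axis; same axes as the rod. The rod is at its length when pointer and fin are at the same place along the rod's x; the lens is then over the watch movement. At the start the fin stands 65 to 115 beyond the pointer.
- carriage: Dark carriage on the rail (46 along it, 34 wide), carrying a round brass watch movement (diameter 28, top 31 high) and the fin. Stiff (moves at over 6 N), stays where it is set. Origin: on the table on the rod's axis line, level with the fin; same axes as the rod.
- casering: a loose plain steel ring lying flat beside the lens arm, outer diameter 40, 8 high; bystander. Origin: centre of its underside.
- eyepiece: a black watchmaker's eye loupe standing on its wide end, diameter 36, 40 high; bystander. Origin: centre of its underside.
- watchcase: a round steel watch case lying flat, diameter 40, 10 high, with four strap lugs; bystander. Origin: centre of its underside.
- tweezers: steel tweezers lying flat, 125 long, 14 wide, 6 high; bystander. Origin near its middle, on the table; x along it to the tips.
- pliers: small pliers with red grips lying flat, 130 long, 54 wide, 12 high; bystander. Origin at the pivot, on the table; x along it to the jaws.
- driver: a small screwdriver lying flat, 120 long; bystander. x along it to the tip.
- dish: a small white china dish, rim diameter 56, 22 high; bystander. Origin: centre of its underside.
Things that resemble listed ones, but are neither listed nor needed, are in the scene too. Of the things that look like the part that bears jar_center, the middle-sized one is meant.

How it is judged:
By the outcome, as a careful person would: the job done as asked, in the order asked, and still so for the second after the job is handed in, while the arm keeps its last pose, push and grip.
It also fails if it takes over 54 s, if anything falls off the work surface, if the arm or the gripper's body presses on something with over 40 N, if the wrist force passes 120 N, or if a joint passes its speed limit or range.

## Robot

A 6-joint arm with a two-finger parallel gripper is mounted at the origin on the work surface. World frame = base frame: x ahead of the robot, y to its left, z up, the work surface at z = 0. Lengths are in mm, angles in rad, forces in N, time in s.
With the tool pointing down it reaches from about 350 to 875 mm from the base axis. Payload 4.2 kg.
Tool frame: the origin (TCP) lies where the fingers leave the gripper's body, on its centre line; the fingertips stand ahead of it and the grasp point (between the pads) lies 54 mm ahead of it (arm.nose_length is the z of the fingertips in the tool frame, in mm); z points along the fingers, x is the direction in which the jaws open and shut, and the axes are right-handed (so a half turn about z gives the same grasp; the last joint's range is limited). The gripper opens to 85 mm and grips with 20 to 120 N. Pads are 22 mm wide; open, the fingers measure 114 mm over their backs; the gripper's body (76 mm by 85 mm) begins 54 mm behind the grasp point. The pads swing forward as they close: fully open they stand 13 mm farther back than shut.
Start: joints at [1.507, 0.385, 0.008, 0, -1.194, -0.259], TCP at [198.232, 592.709, 303.912] pointing down, gripper open.
Joint ranges: [-3.14, 3.14], [-1.21, 2.06], [-1.07, 1.41], [-3.16, 2.05], [-2.99, -0.16], [-3.1, 3.1]. Speed limits (rad/s): [2.79, 2.79, 3.14, 3.14, 3.14, 3.14].

## Interface

Orientations are given as a unit quaternion [x, y, z, w].
In Python, from bench import arm, imaging, job_done gives the robot as it stands.
- The arm moves only by the shell command python3 -m crank 'ROWS' [OPENING]. ROWS is a JSON object of lists of equal length, an entry for each row: "delta_pos": the shift along the tool's x, y, z in m, a list of three; "twist": the turn about the tool's z in rad. In form: {"delta_pos": [[tx, ty, tz], ...], "twist": [twist, ...]}. A call has 1 to 8 rows; each row shifts and turns the commanded pose from where the row before left it, along the tool's axes as they then stand; what a row does not reach is not made up. A row lasts 1/12 s, in which the tool goes at most 41.7 mm and 7.16 degrees, less where a joint would pass 70% of its speed; a pose out of reach is approached as far as the arm can. A call is refused whole if a number of a shift passes 0.0417 or a number of a turn 0.125, either way. A call with a gripper value outside its range is refused whole. OPENING is the opening, from 0 (shut) to 1 (fully open), set as the call begins (- or left out, the last holds). The fingers move at their own pace and stop on an object; the grip force is fixed at half the most. Time passes only in rows, so rows that do not move let the fingers close. It gives the time, the measured TCP pose, the force and the opening at its end, in the units of the state.
- arm.read_state(): the state, without advancing time (a new reading comes with each control period).
- imaging.get_image(name): name is "side" or "top"; returns (picture, depth): 384x512x3 uint8, blue, green, red; 384x512 float32, mm along the optical axis (not along the pixel's ray), 0 where there is no reading.
- imaging.camera_model(name): a dict with "vfov" (degrees; the focal length in pixels is half the picture's height over the tangent of half this angle, whatever the lens; pixels are square), "cx", "cy" (the principal point, pixels), "T" (4x4, takes a point from camera to world coordinates). Camera axes: x right, y up, looking along -z (the intrinsics and any distortion apply to the point x, -y, -z); pixel columns grow to the right and rows downward; lengths in mm; the calibration is good to about 2 mm. A picture is of the moment at which its call begins. camera_model takes no time and is no camera call.
- job_done(): hands the job in, once; it reports no verdict.
The state is a dict: "clock": time; "joints": joint angles; "joint_vel": joint speeds; "joint_efforts": joint torques, N m; "position": TCP position; "ee_rot": TCP orientation; "contact_force": force on the tool from outside, world axes, zero at the start; "wrist_torque": the same for the moment, N m; "gripper_width": finger opening in mm.
Only numpy, scipy, OpenCV 4.12 (cv2) and the standard library are available. Lean on these libraries where they do the work, as an engineer would, in place of code of your own. Each camera call takes 0.05 s, during which the arm holds its last target.

## Working session

There is one attempt and no reset: what is moved stays moved. The work goes in short steps, Python scripts to look and compute and a shell command to move; the robot and the scene stay as the last step left them, time stands still between calls to the robot, and variables do not carry over. Pictures are saved under pics/ and viewed, and the job is handed in when it is done.

```bash
ls; mkdir -p pics; python3 - <<'E'
from bench import arm, imaging
import cv2, numpy as np
print(arm.read_state()); print(arm.nose_length)
for n in("side","top"):
    p,d=imaging.get_image(n); np.savez(f"pics/{n}0.npz",p=p,d=d)
    cv2.imwrite(f"pics/{n}0.png",p); m=imaging.camera_model(n); print(n,m)
E
```

```text
pics
{'clock': 0.0, 'joints': array([ 1.50660696e+00,  3.85572747e-01,  6.58209525e-03, -4.87229371e-04,
       -1.19398477e+00, -2.58640989e-01]), 'joint_vel': array([ 0.00039899, -0.00102533, -0.00014909, -0.00091522,  0.00048322,
       -0.00103131]), 'joint_efforts': array([ 1.38133109e-04, -3.92290914e+01,  1.88402975e+01,  4.18638647e+00,
       -4.59129267e-03, -5.21995418e-06]), 'position': array([198.1001941 , 592.31496703, 302.79626006]), 'ee_rot': array([-5.84198896e-01,  8.11609765e-01, -6.97765987e-04, -8.66893055e-04]), 'contact_force': array([ 0.19769729, -1.13166464,  0.09317518]), 'wrist_torque': array([-0.05292509,  0.05834019, -0.04779499]), 'gripper_width': 85.3079210068458}
72.6
side {'vfov': 51.91181063425324, 'cx': 258.72883944998887, 'cy': 192.66857588076107, 'T': array([[ 7.72095043e-01,  4.25302442e-01, -4.72215076e-01,
        -9.32354145e+01],
       [-6.35500402e-01,  5.20111908e-01, -5.70633720e-01,
        -7.53633052e+02],
       [ 2.91276959e-03,  7.40676336e-01,  6.71855699e-01,
         9.37650077e+02],
       [ 0.00000000e+00,  0.00000000e+00,  0.00000000e+00,
         1.00000000e+00]])}
top {'vfov': 45.61215938398595, 'cx': 253.033495991524, 'cy': 188.90531094493247, 'T': array([[-2.35289292e-02,  9.97735636e-01, -6.30078654e-02,
         4.30278466e+02],
       [-9.99658167e-01, -2.27619959e-02,  1.28623907e-02,
        -1.65203769e+01],
       [ 1.13990808e-02,  6.32889655e-02,  9.97930142e-01,
         1.46226265e+03],
       [ 0.00000000e+00,  0.00000000e+00,  0.00000000e+00,
         1.00000000e+00]])}
```

View pics/top0.png

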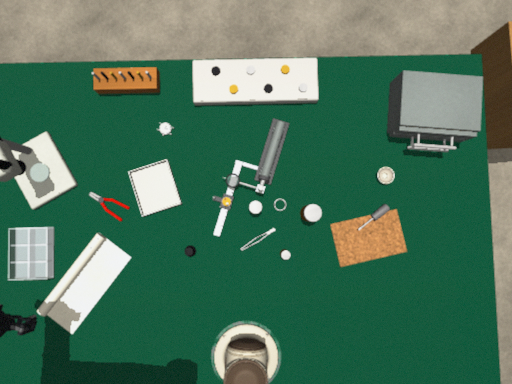

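View pics/side0.png

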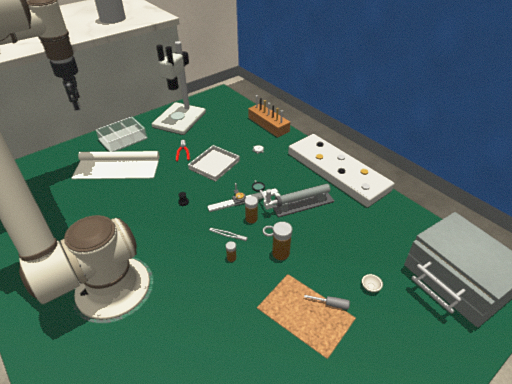

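```bash
cat > h.py <<'E'
import numpy as np, cv2
from bench import arm, imaging
def cam(n):
    m=imaging.camera_model(n); f=192/np.tan(np.radians(m["vfov"])/2); return m,f
def cloud(n,d):
    m,f=cam(n); v,u=np.mgrid[:384,:512].astype(float)
    P=np.stack([(u-m["cx"])/f*d,-(v-m["cy"])/f*d,-d],-1)
    T=m["T"]; return P@T[:3,:3].T+T[:3,3]
def proj(n,X):
    m,f=cam(n); T=m["T"]; c=(np.asarray(X,float)-T[:3,3])@T[:3,:3]
    return np.stack([m["cx"]+f*c[...,0]/-c[...,2], m["cy"]-f*c[...,1]/-c[...,2]],-1)
def ray(n,u,v,z):
    m,f=cam(n);T=m["T"]; r=T[:3,:3]@np.array([(u-m["cx"])/f,-(v-m["cy"])/f,-1.]); return T[:3,3]+r*(z-T[2,3])/r[2]
def crop(p,u0,u1,v0,v1,s,name):
    cv2.imwrite(name,cv2.resize(p[v0:v1,u0:u1],None,fx=s,fy=s,interpolation=cv2.INTER_CUBIC))
E
python3 - <<'E'
from h import *
a=np.load("pics/top0.npz"); b=np.load("pics/side0.npz")
crop(a["p"],195,335,110,270,3.7,"pics/topc.png"); crop(b["p"],190,340,165,275,5,"pics/sidec.png")
P=cloud("top",a["d"]); Q=cloud("side",b["d"])
for u,v in [(255,207),(313,213),(286,255),(262,189),(155,187),(150,165),(300,300),(226,202),(232,181)]: print(u,v,P[v,u].round(1), a["d"][v,u])
for u,v in [(251,202),(282,230),(231,246),(214,162),(240,300),(180,300)]: print('s',u,v,Q[v,u].round(1))
# table plane check
for C in (P,Q):
    m=(abs(C[...,2])<15)&(C[...,0]>250)&(C[...,0]<800)&(abs(C[...,1])<350); print(np.median(C[m][:,2]))
E
```

```text
255 207 [462.4 -38.9  88.8] 1372.973
313 213 [ 440.1 -209.9  110. ] 1352.5325
286 255 [ 313.9 -131.    53. ] 1400.5271
262 189 [515.2 -60.8 103.6] 1361.7338
155 187 [535.4 277.1   6.1] 1455.9679
150 165 [605.5 290.9  12.7] 1453.654
300 300 [ 168.3 -174.9    6.5] 1438.2839
226 202 [481.6  50.8  28.7] 1432.9329
232 181 [545.7  30.   47.8] 1418.1912
s 251 202 [459.9 -47.4  84.6]
s 282 230 [ 436.2 -217.2  115.3]
s 231 246 [ 314.5 -137.1   64. ]
s 214 162 [541.1 283.7   4.4]
s 240 300 [ 249.2 -261.9    2.4]
s 180 300 [ 123.6 -158.1    1.4]
-0.4196452325371638
1.0079328602562327
```

View pics/topc.png

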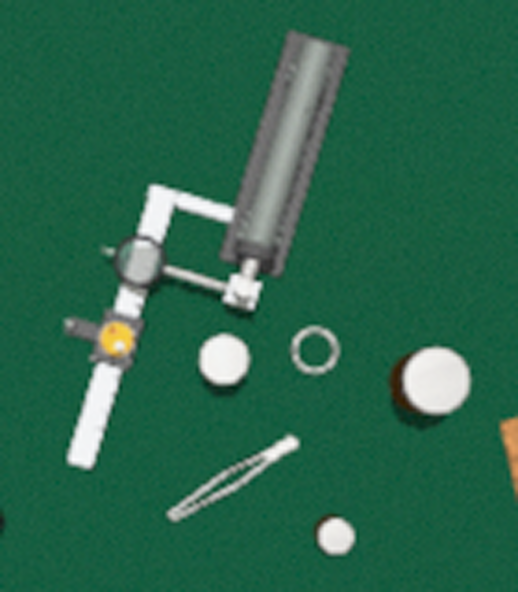

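View pics/sidec.png

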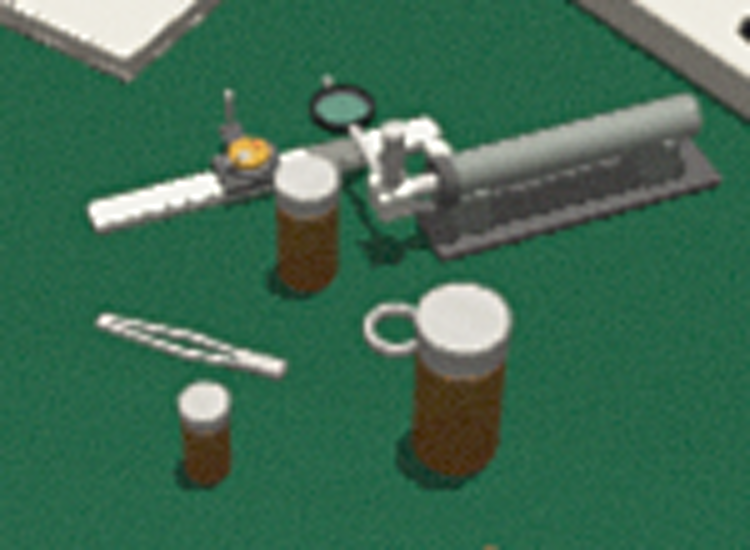

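```bash
python3 - <<'E'
from h import *
for n in("top","side"):
    ps=[];ds=[]
    for i in range(6):
        p,d=imaging.get_image(n); ps.append(p.astype(float)); ds.append(np.where(d>0,d,np.nan))
    np.savez(f"pics/{n}1.npz",p=np.mean(ps,0),d=np.nanmedian(ds,0))
    print(n,np.std(ps,0).mean(), np.nanstd(ds,0).mean())
a=np.load("pics/top1.npz")["p"]; b=np.load("pics/side1.npz")["p"]
def g(p,u0,u1,v0,v1,s,name):
    im=cv2.resize(p[v0:v1,u0:u1].clip(0,255).astype(np.uint8),None,fx=s,fy=s,interpolation=cv2.INTER_CUBIC)
    for u in range(u0,u1,10): cv2.line(im,(int((u-u0+.5)*s),0),(int((u-u0+.5)*s),6),(0,255,255),1); cv2.putText(im,str(u),(int((u-u0+.5)*s),16),0,.35,(0,255,255))
    for v in range(v0,v1,10): cv2.line(im,(0,int((v-v0+.5)*s)),(6,int((v-v0+.5)*s)),(0,255,255),1); cv2.putText(im,str(v),(8,int((v-v0+.5)*s)+4),0,.35,(0,255,255))
    cv2.imwrite(name,im)
g(a,205,275,155,225,8,"pics/t2.png"); g(b,200,290,170,230,8,"pics/s2.png")
E
```

```text
top 1.9344726536979675 3.2744572
side 2.44853268727157 3.8653977
```

View pics/t2.png

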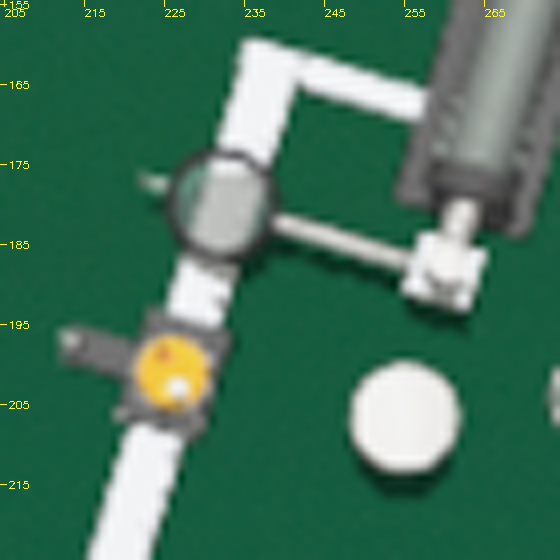

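View pics/s2.png

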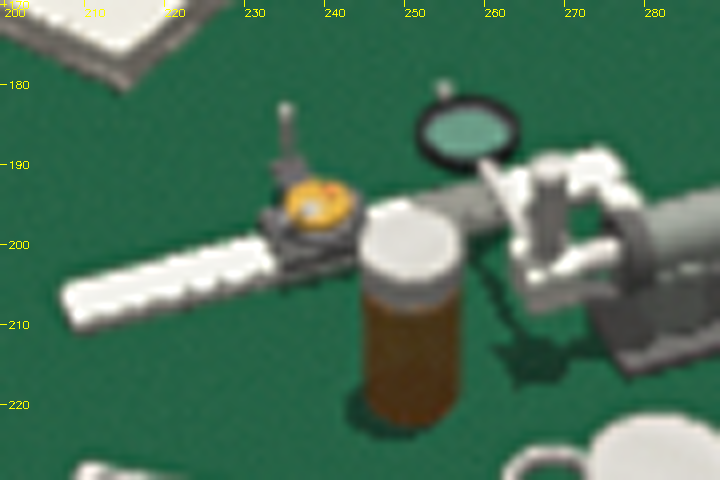

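```bash
python3 - <<'E'
from h import *
a=np.load("pics/top1.npz")["p"]; b=np.load("pics/side1.npz")["p"]
def g(p,u0,u1,v0,v1,s,name):
    im=cv2.resize(p[v0:v1,u0:u1].clip(0,255).astype(np.uint8),None,fx=s,fy=s,interpolation=cv2.INTER_CUBIC)
    for u in range(u0,u1,10): cv2.line(im,(int((u-u0+.5)*s),0),(int((u-u0+.5)*s),6),(0,255,255),1); cv2.putText(im,str(u),(int((u-u0+.5)*s),16),0,.35,(0,0,255))
    for v in range(v0,v1,10): cv2.line(im,(0,int((v-v0+.5)*s)),(6,int((v-v0+.5)*s)),(0,255,255),1); cv2.putText(im,str(v),(8,int((v-v0+.5)*s)+4),0,.35,(0,0,255))
    return im
im=np.hstack([g(a,205,245,200,240,6,""),g(a,245,300,112,152,6,""),]); 
cv2.imwrite("pics/t3.png",im)
cv2.imwrite("pics/t4.png",g(a,122,190,152,222,8,""))
E
```

```text
(no output)
```

View pics/t3.png

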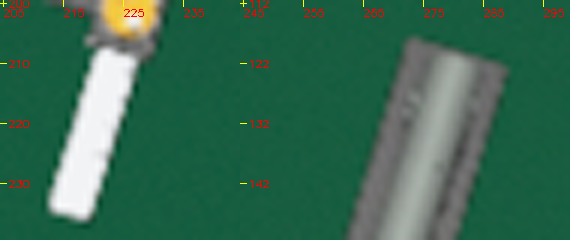

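View pics/t4.png

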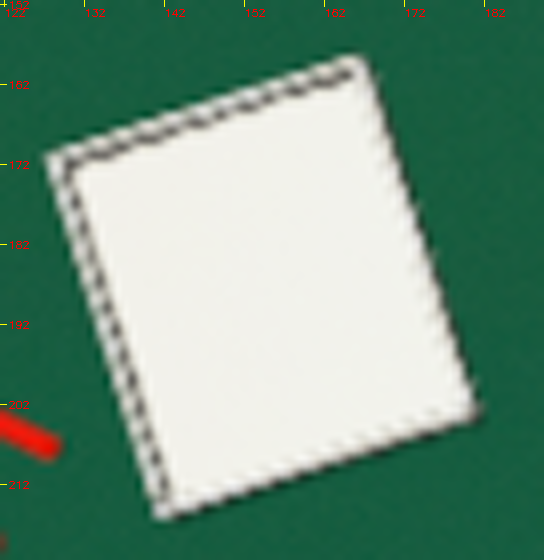

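```bash
python3 - <<'E'
from h import *
from scipy.optimize import least_squares
c=lambda th:np.array([[np.cos(th),-np.sin(th)],[np.sin(th),np.cos(th)]])
# rail
obj=np.array([[-40,-101],[-40,-79],[210,-101],[210,-79]],float)
px=np.array([[234.9,159.1],[242.4,161.6],[212.5,233.8],[219.5,236.2]])
def f(q,obj,z):
    X=np.c_[obj@c(q[2]).T+q[:2],np.full(len(obj),z)]; return X
r=least_squares(lambda q:(proj("top",f(q,obj,10))-px).ravel(),[530,-60,2.87]); q=r.x
print("lensarm",q,np.degrees(q[2]),r.fun.round(2))
L=c(q[2])
# individual
def inarm(X): return (np.asarray(X)[:2]-q[:2])@L
for nm,cam_,u,v,z in [("ptr","top",222.2,177.1,48),("fin","top",213.25,197.1,48.5),("ptr","side",254.9,180.5,48),("fin","side",235.25,182.6,48.5),("jar","top",255,207,85)]:
    X=ray(cam_,u,v,z); print(nm,cam_,X.round(1),inarm(X).round(1))
for nm,X in [("post top",[30,0,105]),("ptr",[30,-123,48]),("mouth",[0,0,66]),("blockend",[42,0,59])]:
    W=np.r_[L@np.array(X[:2])+q[:2],X[2]]; print(nm,W.round(1),proj("top",W).round(1),proj("side",W).round(1))
# jar lid centroid
a=np.load("pics/top1.npz")["p"]; b=np.load("pics/side1.npz")["p"]
sub=a[195:220,243:268]; m=cv2.connectedComponents((sub.min(2)>150).astype(np.uint8))
lab=m[1]; k=lab[12,12]; vv,uu=np.nonzero(lab==k); print("lid",uu.mean()+243,vv.mean()+195,len(uu)); J=ray("top",uu.mean()+243,vv.mean()+195,85); print(J.round(1),inarm(J).round(1), "side px",proj("side",J))
# tray
to=np.array([[-75,-65],[75,-65],[75,65],[-75,65]],float)
tp=np.array([[127.1,170.9],[166.5,158.4],[181.25,203],[141.5,216.5]])
W=np.array([ray("top",u,v,22)[:2] for u,v in tp]); print("tray c",W.mean(0),[np.linalg.norm(W[i]-W[i-1]).round(1) for i in range(4)])
d=W[2]-W[1]; print("dir",np.degrees(np.arctan2(d[1],d[0])), proj("side",np.r_[W.mean(0),4]))
E
```

```text
lensarm [549.5217725  -64.91883643   2.8268889 ] 161.96880308973837 [ 0.55 -0.02 -0.36 -0.55  0.08  0.47 -0.27  0.08]
ptr top [558.5  60.1  48. ] [  30.2 -121.7]
fin top [496.9  89.   48.5] [  97.6 -130.1]
ptr side [561.8  59.   48. ] [  26.7 -121.6]
fin side [501.8  92.8  48.5] [  94.2 -135.2]
jar top [462.5 -38.9  85. ] [90.8  2.2]
post top [521.  -55.6 105. ] [260.2 187.1] [267.7 190.3]
ptr [559.1  61.3  48. ] [221.8 176.9] [253.9 180.5]
mouth [549.5 -64.9  66. ] [262.7 178.6] [276. 197.]
blockend [509.6 -51.9  59. ] [258.7 191.8] [264.  201.8]
lid 255.02857142857144 206.60714285714286 140
[463.6 -39.   85. ] [89.7  2. ] side px [250.27287177 199.97171299]
tray c [533.95746815 276.75310076] [np.float64(151.4), np.float64(130.0), np.float64(149.2), np.float64(131.2)]
dir -162.5648327830318 [213.50934467 163.66743559]
```

Candidates for the jar, in the top picture: the large one at (313,213), the small one at (286,255), and the middle one at (255,207). I choose the middle one. Its top is at about 85 mm and it stands in front of the rod's end block at (260,189), as the close crop confirms. The fin at (213,197) is 67.5 mm beyond the pointer at (222,177), and both cameras agree. The tray is at (155,187).

```bash
cat > go.py <<'E'
from h import *
import sys
from scipy.spatial.transform import Rotation as R
def rem(x,y,z,yaw=None):
    s=arm.read_state(); M=R.from_quat(s["ee_rot"]).as_matrix(); d=M.T@(np.array([x,y,z])-s["position"])
    print("t",s["clock"].round(2),"pos",s["position"].round(1),"F",s["contact_force"].round(1),"w",round(float(s["gripper_width"]),1),"xaxis deg",np.degrees(np.arctan2(M[1,0],M[0,0])).round(2),"tilt",M[2].round(3),"\n rem tool mm",d.round(1))
if __name__=="__main__": rem(*map(float,sys.argv[1:4]))
E
python3 go.py 463.5 -39 200
python3 -m crank '{"delta_pos":[[0.015,-0.013,0],[0.028,-0.025,0],[0.030,-0.026,0],[0.030,-0.026,0],[0.030,-0.026,0],[0.030,-0.026,0],[0.030,-0.026,0],[0.030,-0.026,0]],"twist":[0,0,0,0,0,0,0,0]}'
python3 go.py 463.5 -39 200
```

```text
clock: 1.37
position: [311.7, 317.8, 304.2]
ee_rot: [-0.585, 0.811, 0.0, 0.0]
contact_force: [1.0, 0.5, -0.5]
gripper_width: 85.5Traceback (most recent call last):
  File "go.py", line 7, in <module>
    if __name__=="__main__": rem(*map(float,sys.argv[1:4]))
                             ~~~^^^^^^^^^^^^^^^^^^^^^^^^^^^
  File "go.py", line 6, in rem
    print("t",s["clock"].round(2),"pos",s["position"].round(1),"F",s["contact_force"].round(1),"w",round(float(s["gripper_width"]),1),"xaxis deg",np.degrees(np.arctan2(M[1,0],M[0,0])).round(2),"tilt",M[2].round(3),"\n rem tool mm",d.round(1))
              ^^^^^^^^^^^^^^^^
AttributeError: 'float' object has no attribute 'round'
Traceback (most recent call last):
  File "go.py", line 7, in <module>
    if __name__=="__main__": rem(*map(float,sys.argv[1:4]))
                             ~~~^^^^^^^^^^^^^^^^^^^^^^^^^^^
  File "go.py", line 6, in rem
    print("t",s["clock"].round(2),"pos",s["position"].round(1),"F",s["contact_force"].round(1),"w",round(float(s["gripper_width"]),1),"xaxis deg",np.degrees(np.arctan2(M[1,0],M[0,0])).round(2),"tilt",M[2].round(3),"\n rem tool mm",d.round(1))
              ^^^^^^^^^^^^^^^^
AttributeError: 'float' object has no attribute 'round'
```

```bash
sed -i 's/s\["clock"\].round(2)/round(s["clock"],2)/' go.py
python3 go.py 463.5 -39 200
python3 -m crank '{"delta_pos":[[0.030,-0.026,0],[0.030,-0.026,0],[0.030,-0.026,0],[0.030,-0.026,0],[0.030,-0.026,0],[0.030,-0.026,0],[0.030,-0.026,0],[0.030,-0.026,0.010]],"twist":[0,0,0,0,0,0,0,0]}'
python3 go.py 463.5 -39 200
```

```text
t 1.37 pos [311.7 317.8 304.2] F [ 1.   0.5 -0.5] w 85.5 xaxis deg -108.45 tilt [-0.001 -0.    -1.   ] 
 rem tool mm [ 290.5 -256.9  104. ]
clock: 2.03
position: [433.9, 24.4, 296.1]
ee_rot: [-0.585, 0.811, -0.001, 0.003]
contact_force: [1.5, 1.2, 0.0]
gripper_width: 85.4
t 2.03 pos [433.9  24.4 296.1] F [1.5 1.2 0. ] w 85.4 xaxis deg -108.44 tilt [-0.003 -0.005 -1.   ] 
 rem tool mm [ 51.1 -47.7  96.1]
```

```bash

python3 -m crank '{"delta_pos":[[0.015,-0.014,0.02],[0.01,-0.009,0.02],[0,0,0.02],[0,0,0.02],[0,0,0],[0,0,0]],"twist":[0,0,0,0,0,0]}'
python3 go.py 463.5 -39 200
```

```text
clock: 2.53
position: [446.3, -5.1, 213.7]
ee_rot: [-0.584, 0.812, 0.0, -0.001]
contact_force: [-0.5, -0.2, -0.1]
gripper_width: 85.4
t 2.53 pos [446.3  -5.1 213.7] F [-0.5 -0.2 -0.1] w 85.4 xaxis deg -108.49 tilt [ 0.001  0.001 -1.   ] 
 rem tool mm [ 26.7 -27.   13.7]
```

```bash

python3 -m crank '{"delta_pos":[[0.009,-0.009,0.007],[0.009,-0.009,0.007],[0.0087,-0.009,0.009],[0,0,0.005],[0,0,0],[0,0,0]],"twist":[0,0,0.004,0.004,0,0]}'
python3 go.py 463.5 -39 102
python3 - <<'E'
from h import *
p,d=imaging.get_image("side"); crop(p,180,330,110,240,5,"pics/s5.png")
E
```

```text
clock: 3.03
position: [463.9, -38.4, 186.8]
ee_rot: [-0.581, 0.814, -0.0, 0.001]
contact_force: [-0.0, 0.8, 0.2]
gripper_width: 85.5
t 3.03 pos [463.9 -38.4 186.8] F [-0.   0.8  0.2] w 85.5 xaxis deg -108.92 tilt [-0.001 -0.001 -1.   ] 
 rem tool mm [ 0.8  0.3 84.8]
```

View pics/s5.png

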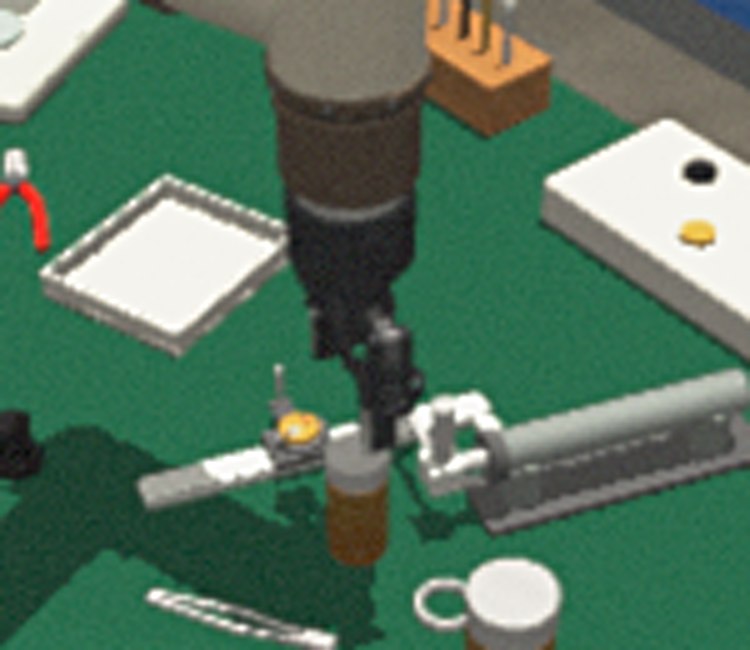

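```bash
python3 - <<'E'
from h import *
for o in (50,-50):
    X=np.array([463.9,-38.4,121])+o*np.array([-.317,-.948,0]); u=proj("side",X); print((u-[180,110])*5+2.5)
E
python3 -m crank '{"delta_pos":[[0.0008,0,0.010],[0,0,0.014],[0,0,0.014],[0,0,0.014],[0,0,0.014],[0,0,0.012],[0,0,0.006],[0,0,0]],"twist":[-0.008,-0.007,0,0,0,0,0,0]}'
python3 go.py 463.5 -39 102
```

```text
[381.39824231 461.28887574]
[325.97443447 360.07378788]
clock: 3.75
position: [463.1, -39.2, 101.5]
ee_rot: [-0.587, 0.809, 0.0, -0.001]
contact_force: [0.0, 0.3, 0.9]
gripper_width: 85.1
t 3.75 pos [463.1 -39.2 101.5] F [0.  0.3 0.9] w 85.1 xaxis deg -108.05 tilt [ 0.001  0.001 -1.   ] 
 rem tool mm [-0.3 -0.4 -0.5]
```

```bash

python3 -m crank '{"delta_pos":[[0,0,0],[0,0,0],[0,0,0],[0,0,0],[0,0,0],[0,0,0],[0,0,0],[0,0,0]],"twist":[0,0,0,0,0,0,0,0]}' 0
python3 -m crank '{"delta_pos":[[0,0,0],[0,0,0],[0,0,0],[0,0,0]],"twist":[0,0,0,0]}'
python3 go.py 463.5 -39 102
```

```text
clock: 4.42
position: [463.9, -39.4, 102.9]
ee_rot: [-0.587, 0.809, -0.0, 0.001]
contact_force: [-1.0, 1.0, 6.0]
gripper_width: 38.8
clock: 4.75
position: [463.9, -39.4, 102.9]
ee_rot: [-0.587, 0.809, -0.0, 0.001]
contact_force: [-1.6, 0.8, 6.6]
gripper_width: 39.4
t 4.75 pos [463.9 -39.4 102.9] F [-1.6  0.8  6.6] w 39.4 xaxis deg -108.07 tilt [-0.001 -0.002 -1.   ] 
 rem tool mm [-0.2  0.5  0.9]
```

```bash

python3 -m crank '{"delta_pos":[[0,0,-0.004],[0,0,-0.010],[0,0,-0.016],[0,0,-0.020],[0,0,-0.020],[0,0,-0.016],[0,0,-0.008],[0,0,0]],"twist":[0,0,0,0,0,0,0,0]}'
python3 go.py 534 276.8 197
python3 - <<'E'
from h import *
p,d=imaging.get_image("side"); crop(p,180,330,110,240,5,"pics/s6.png")
E
```

```text
clock: 5.42
position: [463.9, -39.5, 197.5]
ee_rot: [-0.587, 0.81, -0.001, 0.002]
contact_force: [-0.4, 0.3, -1.0]
gripper_width: 39.0
t 5.42 pos [463.9 -39.5 197.5] F [-0.4  0.3 -1. ] w 39.0 xaxis deg -108.1 tilt [-0.002 -0.003 -1.   ] 
 rem tool mm [-322.4   31.6    1. ]
```

View pics/s6.png

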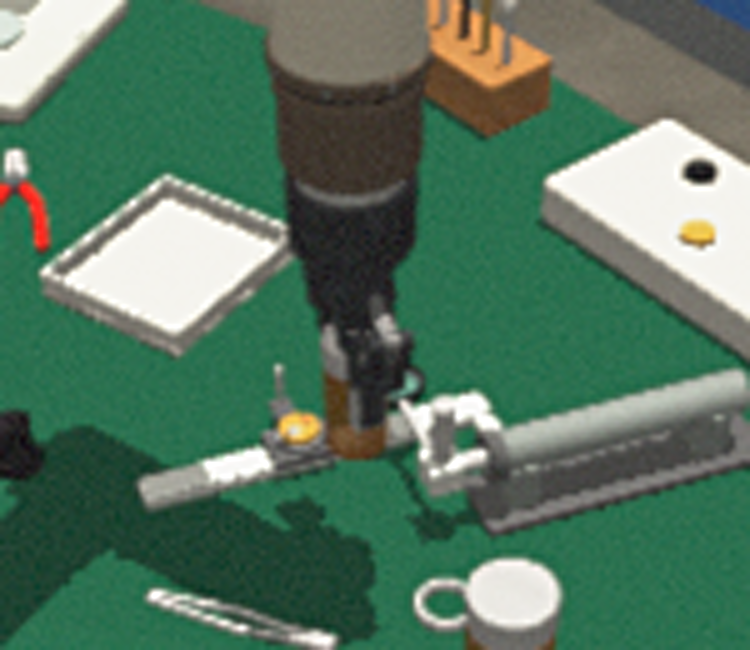

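The jar is up and upright between the fingers (crop 355,400), and the rod and carriage have not moved. Next I carry it to the tray.

```bash

python3 -m crank '{"delta_pos":[[-0.010,0.001,0],[-0.020,0.002,0],[-0.028,0.003,0],[-0.030,0.003,0],[-0.030,0.003,0],[-0.030,0.003,0],[-0.030,0.003,0],[-0.030,0.003,0]],"twist":[0,0,0,0,0,0,0,0]}'
python3 -m crank '{"delta_pos":[[-0.030,0.003,0],[-0.030,0.003,0],[-0.024,0.002,0],[-0.016,0.001,0],[-0.010,0.001,0],[-0.004,0.001,0],[0,0,0],[0,0,0]],"twist":[0,0,0,0,0,0,0,0]}'
python3 go.py 534 276.8 107
```

```text
clock: 6.13
position: [507.4, 166.3, 194.1]
ee_rot: [-0.587, 0.809, 0.0, -0.002]
contact_force: [0.5, -0.7, -1.9]
gripper_width: 39.3
clock: 6.8
position: [532.3, 275.7, 195.1]
ee_rot: [-0.587, 0.81, -0.0, -0.001]
contact_force: [0.3, 0.6, -2.0]
gripper_width: 39.2
t 6.8 pos [532.3 275.7 195.1] F [ 0.3  0.6 -2. ] w 39.2 xaxis deg -108.12 tilt [ 0.002  0.001 -1.   ] 
 rem tool mm [-1.7 -1.4 88.1]
```

```bash

python3 -m crank '{"delta_pos":[[0,0,0.008],[0,0,0.014],[0,0,0.016],[0,0,0.016],[0,0,0.014],[0,0,0.007],[0,0,0.003],[0,0,0]],"twist":[0,0,0,0,0,0,0,0]}'
python3 -m crank '{"delta_pos":[[0,0,0.003],[0,0,0.002],[0,0,0.001],[0,0,0]],"twist":[0,0,0,0]}'
python3 go.py 534 276.8 107
```

```text
clock: 7.47
position: [532.8, 275.8, 117.4]
ee_rot: [-0.587, 0.81, -0.0, -0.001]
contact_force: [0.3, 0.2, -1.8]
gripper_width: 39.3
clock: 7.8
position: [533.0, 276.5, 112.1]
ee_rot: [-0.587, 0.81, 0.0, 0.0]
contact_force: [-0.8, -0.7, -1.5]
gripper_width: 39.0
t 7.8 pos [533.  276.5 112.1] F [-0.8 -0.7 -1.5] w 39.0 xaxis deg -108.1 tilt [-0. -0. -1.] 
 rem tool mm [-0.6 -0.9  5.1]
```

```bash

python3 -m crank '{"delta_pos":[[0,0,0.001],[0,0,0.001],[0,0,0.001],[0,0,0]],"twist":[0,0,0,0]}'
python3 -m crank '{"delta_pos":[[0,0,0.001],[0,0,0],[0,0,0]],"twist":[0,0,0]}'
python3 go.py 534 276.8 107
```

```text
clock: 8.13
position: [532.9, 276.4, 108.8]
ee_rot: [-0.587, 0.81, 0.0, -0.0]
contact_force: [-0.1, 0.4, -2.4]
gripper_width: 38.9
clock: 8.38
position: [532.9, 276.4, 107.8]
ee_rot: [-0.587, 0.809, -0.0, -0.0]
contact_force: [-0.9, -0.5, -1.6]
gripper_width: 39.2
t 8.38 pos [532.9 276.4 107.8] F [-0.9 -0.5 -1.6] w 39.2 xaxis deg -108.09 tilt [ 0.  0. -1.] 
 rem tool mm [-0.7 -0.9  0.8]
```

```bash

python3 -m crank '{"delta_pos":[[0,0,0.0005],[0,0,0.0005],[0,0,0]],"twist":[0,0,0]}'
python3 -m crank '{"delta_pos":[[0,0,0.0005],[0,0,0],[0,0,0]],"twist":[0,0,0]}'
```

```text
clock: 8.63
position: [533.0, 276.5, 107.0]
ee_rot: [-0.587, 0.809, -0.0, 0.0]
contact_force: [0.0, 0.3, -1.4]
gripper_width: 39.1
clock: 8.88
position: [533.0, 276.5, 107.0]
ee_rot: [-0.587, 0.809, -0.0, 0.0]
contact_force: [-1.9, -1.4, 3.0]
gripper_width: 39.0
```

```bash

python3 -m crank '{"delta_pos":[[0,0,0],[0,0,0],[0,0,0],[0,0,0],[0,0,0],[0,0,0]],"twist":[0,0,0,0,0,0]}' 0.85
python3 -m crank '{"delta_pos":[[0,0,-0.006],[0,0,-0.012],[0,0,-0.020],[0,0,-0.025],[0,0,-0.025],[0,0,-0.020],[0,0,-0.010],[0,0,0]],"twist":[0,0,0,0,0,0,0,0]}'
python3 go.py 521 -55.6 225
python3 - <<'E'
from h import *
p,d=imaging.get_image("side"); crop(p,170,320,110,240,5,"pics/s7.png")
E
```

```text
clock: 9.38
position: [533.0, 276.5, 106.3]
ee_rot: [-0.587, 0.809, -0.0, 0.0]
contact_force: [0.8, 0.1, 0.6]
gripper_width: 72.6
clock: 10.05
position: [533.9, 277.1, 227.5]
ee_rot: [-0.587, 0.809, 0.0, 0.003]
contact_force: [-1.0, 0.7, 0.1]
gripper_width: 72.7
t 10.05 pos [533.9 277.1 227.5] F [-1.   0.7  0.1] w 72.7 xaxis deg -108.07 tilt [-0.005 -0.003 -1.   ] 
 rem tool mm [320.3 -91.    1.2]
```

View pics/s7.png

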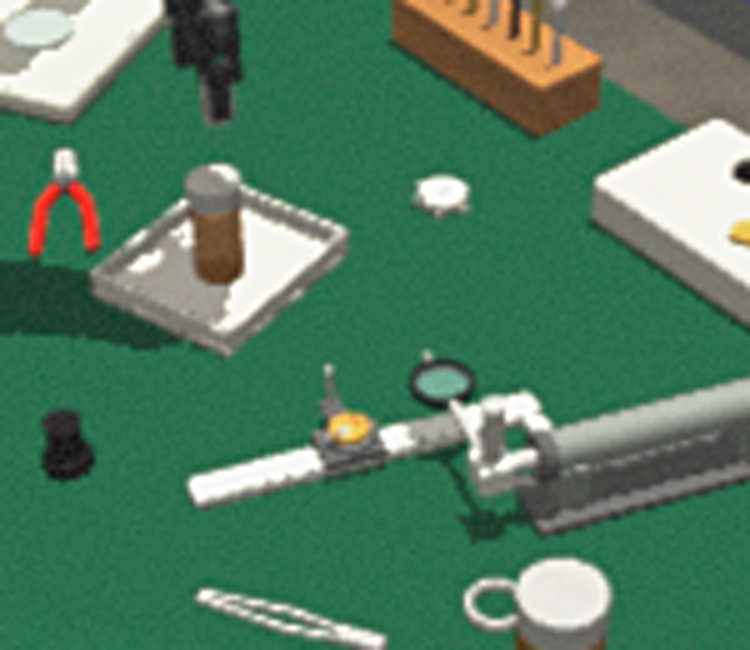

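The jar stands upright in the middle of the tray (crop 217,225), and nothing else has moved. Next, turn the jaws along the rod and go to the post.

```bash
python3 -c "
from bench import arm; print(arm.read_state()['joints'].round(3))"
python3 -m crank '{"delta_pos":[[0,0,0],[0,0,0],[0,0,0],[0,0,0],[0,0,0],[0,0,0],[0,0,0],[0,0,0]],"twist":[0.08,0.115,0.12,0.12,0.12,0.12,0.12,0.12]}' 0.40
python3 go.py 521 -55.6 225;  python3 -c "
from bench import arm; print(arm.read_state()['joints'].round(3))"
```

```text
[ 0.748  0.408 -0.165 -0.    -0.995  0.507]
clock: 10.77
position: [532.2, 275.9, 222.0]
ee_rot: [-0.166, 0.986, -0.001, -0.002]
contact_force: [0.5, 0.1, 0.3]
gripper_width: 34.2
t 10.77 pos [532.2 275.9 222. ] F [0.5 0.1 0.3] w 34.2 xaxis deg -160.88 tilt [ 0.004 -0.001 -1.   ] 
 rem tool mm [ 119.1 -309.6   -2.1]
[ 0.748  0.412 -0.168 -0.001 -0.995 -0.414]
```

```bash

python3 -m crank '{"delta_pos":[[0,0,0],[0,0,0],[0,0,0],[0,0,0],[0,0,0],[0,0,0],[0,0,0],[0,0,0]],"twist":[0.12,0.12,0.12,0.12,0.11,0.058,0,0]}'
python3 go.py 521 -55.6 225
```

```text
clock: 11.43
position: [532.4, 276.1, 222.7]
ee_rot: [0.153, 0.988, -0.001, -0.001]
contact_force: [0.4, -0.3, 0.5]
gripper_width: 33.9
t 11.43 pos [532.4 276.1 222.7] F [ 0.4 -0.3  0.5] w 33.9 xaxis deg 162.43 tilt [ 0.002 -0.003 -1.   ] 
 rem tool mm [ -89.2 -319.7   -1.7]
```

```bash

python3 -m crank '{"delta_pos":[[-0.003,-0.010,0],[-0.005,-0.020,0],[-0.008,-0.030,0],[-0.009,-0.032,0],[-0.009,-0.032,0],[-0.009,-0.032,0],[-0.009,-0.032,0],[-0.009,-0.032,0]],"twist":[0.008,0,0,0,0,0,0,0]}'
python3 -m crank '{"delta_pos":[[-0.009,-0.032,0],[-0.008,-0.030,0],[-0.006,-0.020,0],[-0.003,-0.012,0.01],[-0.001,-0.005,0.010],[0,0,0.010],[0,0,0],[0,0,0]],"twist":[0,0,0,0,0,0,0,0]}'
python3 go.py 521 -55.6 146
python3 - <<'E'
from h import *
for n in("top","side"):
    p,d=imaging.get_image(n); np.savez(f"pics/{n}8.npz",p=p,d=d)
    crop(p,200,320,120,230,5,f"pics/{n}8.png")
E
```

```text
clock: 12.1
position: [521.7, 46.2, 224.2]
ee_rot: [0.157, 0.988, -0.0, -0.0]
contact_force: [0.3, -0.9, 0.3]
gripper_width: 34.1
clock: 12.77
position: [517.2, -53.3, 193.1]
ee_rot: [0.157, 0.988, -0.0, -0.001]
contact_force: [0.5, -0.6, 1.0]
gripper_width: 34.0
t 12.77 pos [517.2 -53.3 193.1] F [ 0.5 -0.6  1. ] w 34.0 xaxis deg 161.98 tilt [ 0.002 -0.001 -1.   ] 
 rem tool mm [-4.5 -0.9 47.1]
```

View pics/side8.png

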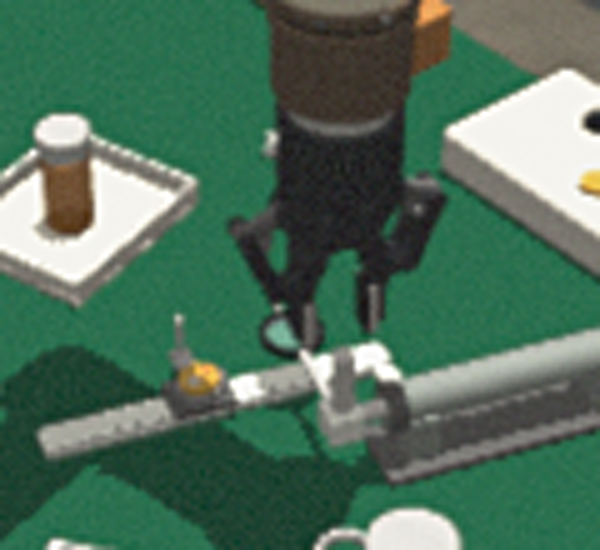

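View pics/top8.png

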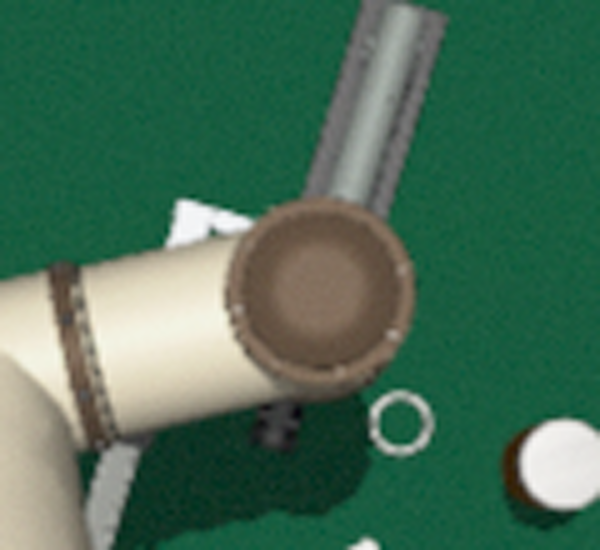

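```bash
python3 - <<'E'
from h import *
x=np.array([-.951,.309,0])
f=lambda X:((proj("side",X)-[200,120])*5+2.5).round(1)
c=np.array([517.2,-53.3,127])
print(f(c),f(c+17*x),f(c-17*x),f(c+31*x),f(c-31*x)); print("post",f([521,-55.6,105]),f([521,-55.6,62]))
E
python3 -m crank '{"delta_pos":[[-0.003,-0.001,0],[-0.0015,0,0],[0,0,0],[0,0,0]],"twist":[0,0,0,0]}'
python3 go.py 521 -55.6 146
python3 - <<'E'
from h import *
p,d=imaging.get_image("side"); crop(p,240,300,160,220,10,"pics/s9.png")
E
```

```text
[334.4 328.3] [309.1 334.8] [359.4 321.9] [288.2 340.2] [380.  316.6]
post [340.8 353.9] [339.5 403.4]
clock: 13.2
position: [521.8, -56.3, 194.6]
ee_rot: [0.157, 0.988, 0.0, 0.0]
contact_force: [0.1, -1.0, 0.2]
gripper_width: 34.0
t 13.2 pos [521.8 -56.3 194.6] F [ 0.1 -1.   0.2] w 34.0 xaxis deg 161.91 tilt [-0.001  0.    -1.   ] 
 rem tool mm [ 1.   0.4 48.6]
```

View pics/s9.png

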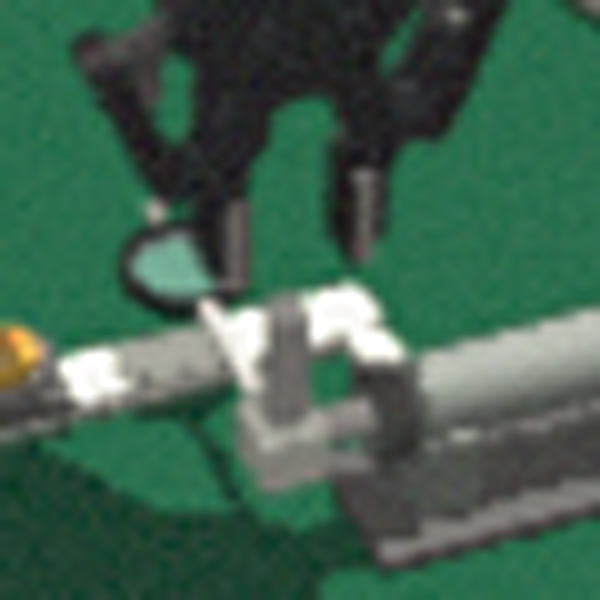

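```bash

python3 -m crank '{"delta_pos":[[0,0,0.006],[0,0,0.010],[0,0,0.012],[0,0,0.010],[0,0,0.006],[0,0,0.004],[0,0,0],[0,0,0]],"twist":[0,0,0,0,0,0,0,0]}'
python3 go.py 521 -55.6 146
```

```text
clock: 13.92
position: [521.7, -56.5, 146.3]
ee_rot: [0.157, 0.988, -0.0, -0.0]
contact_force: [-0.2, -0.7, 0.3]
gripper_width: 34.2
t 13.92 pos [521.7 -56.5 146.3] F [-0.2 -0.7  0.3] w 34.2 xaxis deg 161.9 tilt [ 0. -0. -1.] 
 rem tool mm [0.9 0.6 0.3]
```

```bash

python3 -m crank '{"delta_pos":[[0,0,0],[0,0,0],[0,0,0],[0,0,0],[0,0,0],[0,0,0],[0,0,0],[0,0,0]],"twist":[0,0,0,0,0,0,0,0]}' 0
python3 go.py 521 -55.6 146
python3 - <<'E'
from h import *
p,d=imaging.get_image("side"); crop(p,225,300,160,220,10,"pics/s10.png")
E
```

```text
clock: 14.58
position: [521.6, -56.3, 147.1]
ee_rot: [0.157, 0.988, 0.0, 0.0]
contact_force: [-1.5, 1.4, 5.8]
gripper_width: 14.4
t 14.58 pos [521.6 -56.3 147.1] F [-1.5  1.4  5.8] w 14.4 xaxis deg 161.9 tilt [-0.001  0.    -1.   ] 
 rem tool mm [0.8 0.5 1.1]
```

View pics/s10.png

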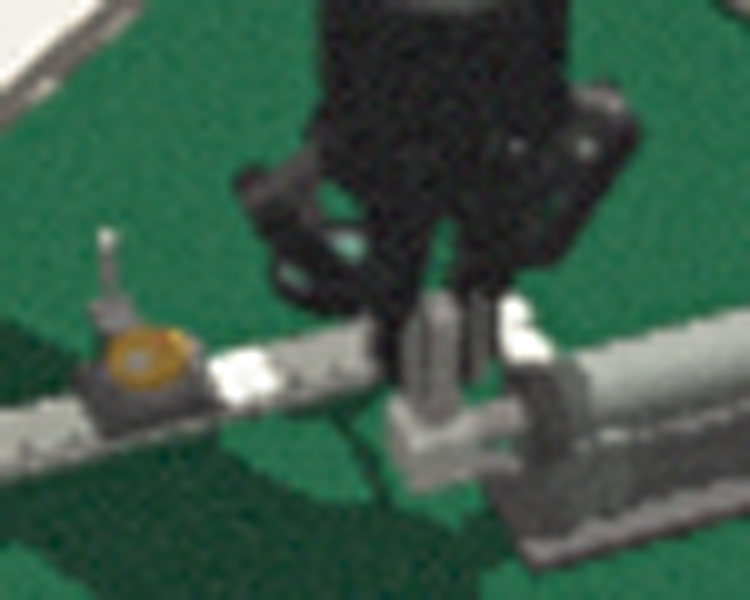

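```bash
python3 - <<'E'
from h import *
q=[549.52,-64.92,2.82689]; c,s=np.cos(q[2]),np.sin(q[2]); L=np.array([[c,-s],[s,c]])
def A(X): return ((X[:2]-np.array(q[:2]))@L)
for n,boxes in {"top":{"ptr":(220,225,174,181),"fin":(211,216,194,200)},"side":{"ptr":(252,258,178,183),"fin":(233,239,180,185)}}.items():
    p=np.load(f"pics/{n}1.npz")["p"]
    for k,(u0,u1,v0,v1) in boxes.items():
        sub=p[v0:v1,u0:u1,2]  # red
        print(n,k); print(sub.round(0).astype(int))
        w=(sub-np.median(p[v0-6:v1+6,u0-6:u1+6,2])).clip(0); w[w<15]=0
        v,u=np.mgrid[v0:v1,u0:u1]; cu,cv=(w*u).sum()/w.sum(),(w*v).sum()/w.sum()
        print(cu.round(2),cv.round(2),A(ray(n,cu,cv,48.3)).round(2))
E
```

```text
top ptr
[[ 23  24  22  24  23]
 [ 24  26  24  24  22]
 [ 25  25  52  53  25]
 [ 21  24  72 108 140]
 [ 22  24  51  86 124]
 [ 24  20  24  24  43]
 [ 24  23  22  22  17]]
223.26 177.33 [  29.95 -118.32]
top fin
[[ 25  23  23  20  23]
 [ 22  21  43  58  50]
 [ 21  83 120 117 100]
 [ 23  90 162 160 108]
 [ 21  72 125 120  98]
 [ 20  66  86  90 106]]
213.64 197.24 [  97.72 -128.82]
side ptr
[[ 41  34  34  34  32  37]
 [ 39  35  40  48  41  32]
 [ 35  38  79 126  82  38]
 [ 40  38  80 151  96  38]
 [ 35  35  46  84  55  34]]
255.08 180.75 [  26.76 -119.81]
side fin
[[ 36  35  36  39  39  38]
 [ 40  35  38  33  33  36]
 [ 37  35  63  44  36  37]
 [ 32  61 162 107  42  32]
 [ 31  55 136  93  44  39]]
235.2 183.35 [  95.53 -131.73]
```

```bash
python3 go.py 457.6 -35.5 147
python3 -m crank '{"delta_pos":[[0.004,0,0],[0.008,0,0],[0.010,0,0],[0.010,0,0],[0.010,0,0],[0.010,0,0],[0.007,0,0],[0.004,0,0]],"twist":[0,0,0,0,0,0,0,0]}'
python3 -m crank '{"delta_pos":[[0.002,0,0],[0,0,0],[0,0,0]],"twist":[0,0,0]}'
python3 go.py 457.6 -35.5 147
python3 - <<'E'
from h import *
for n in("top","side"):
    ps=[]
    for i in range(4):
        p,d=imaging.get_image(n); ps.append(p.astype(float))
    P=np.mean(ps,0); np.savez(f"pics/{n}11.npz",p=P)
    P=P.astype(np.uint8)
    if n=="top": crop(P,195,295,150,240,6,"pics/t11.png")
    else: crop(P,205,285,160,220,10,"pics/s11.png")
E
```

```text
t 14.63 pos [521.6 -56.3 147.1] F [-1.3  2.2  6.3] w 14.1 xaxis deg 161.9 tilt [-0.001  0.    -1.   ] 
 rem tool mm [67.3 -0.1  0. ]
clock: 15.3
position: [463.0, -36.8, 147.1]
ee_rot: [0.157, 0.988, 0.001, 0.003]
contact_force: [5.4, -4.6, -1.4]
gripper_width: 14.2
clock: 15.55
position: [461.6, -36.3, 147.1]
ee_rot: [0.157, 0.988, 0.0, 0.003]
contact_force: [4.8, -3.7, -0.7]
gripper_width: 14.2
t 15.55 pos [461.6 -36.3 147.1] F [ 4.8 -3.7 -0.7] w 14.2 xaxis deg 161.95 tilt [-0.005  0.002 -1.   ] 
 rem tool mm [ 4.  -0.5  0.1]
```

View pics/s11.png

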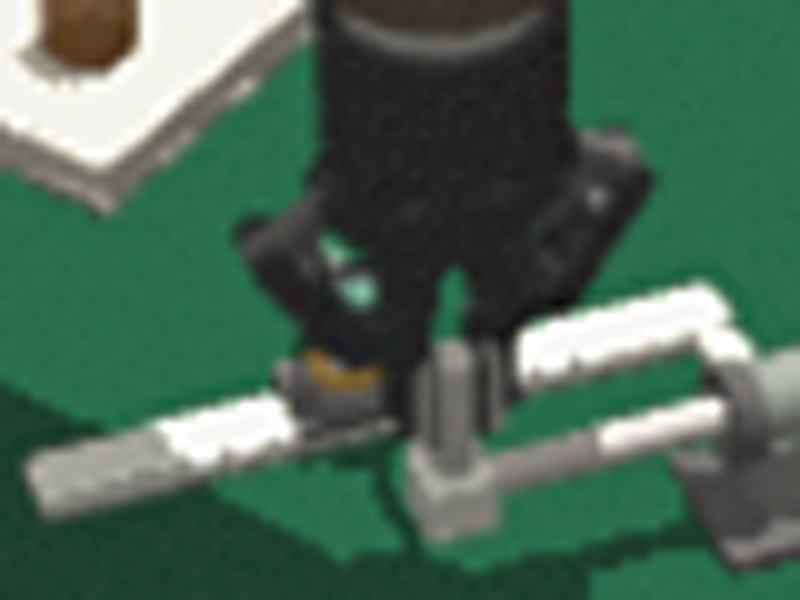

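View pics/t11.png

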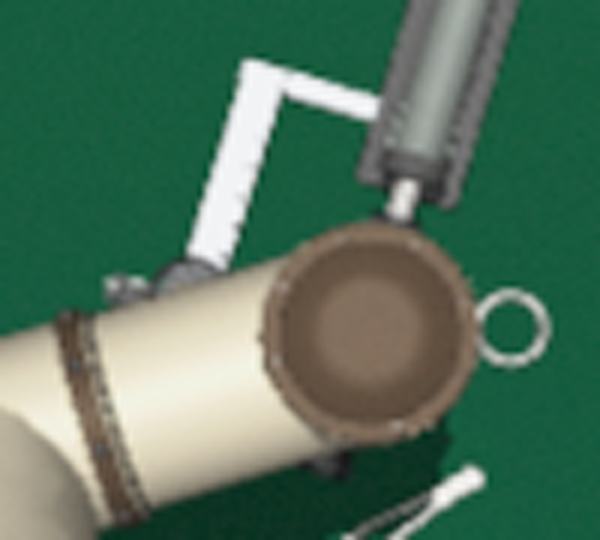

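```bash
python3 - <<'E'
from h import *
p=np.load("pics/top11.npz")["p"].astype(np.uint8); q=np.load("pics/top1.npz")["p"].astype(np.uint8)
crop(p,206,236,185,209,20,"pics/t12.png")
E
python3 -m crank '{"delta_pos":[[0.001,0,0],[0.001,0,0],[0,0,0],[0,0,0]],"twist":[0,0,0,0]}'
python3 go.py 457.6 -35.5 147
python3 - <<'E'
from h import *
ps=[]
for i in range(6):
    p,d=imaging.get_image("top"); ps.append(p.astype(float))
P=np.mean(ps,0); np.savez("pics/top13.npz",p=P); crop(P.astype(np.uint8),206,236,185,209,20,"pics/t13.png"); print(P[194:202,210:226,2].round().astype(int))
E
```

```text
clock: 16.28
position: [459.9, -35.7, 147.1]
ee_rot: [0.157, 0.988, 0.0, 0.003]
contact_force: [5.1, -3.6, -0.6]
gripper_width: 14.5
t 16.28 pos [459.9 -35.7 147.1] F [ 5.1 -3.6 -0.6] w 14.5 xaxis deg 161.95 tilt [-0.005  0.002 -1.   ] 
 rem tool mm [ 2.2 -0.5  0.1]
[[ 24  23  24  21  22  21  21  24  25  22  25  29  42  50  76  96]
 [ 23  22  21  44  59  52  33  23  23  25  26  42  71  94 110 120]
 [ 23  21  82 120 116 100 100  92  60  35  40  62  94 120 126 132]
 [ 23  24  88 160 157 109 131 167 185 141  66  87 110 133 149 159]
 [ 21  24  71 126 121  96 122 151 171 135  77 105 130 147 151 154]
 [ 21  22  66  86  90 107 112 114 111  88  74 101 128 143 148 151]
 [ 18  23  48  62  74  82  91 109 110 100 116 135 144 155 164 171]
 [ 21  24  20  17  50  60  82 127 143 142 157 167 172 178 183 188]]
```

View pics/t12.png

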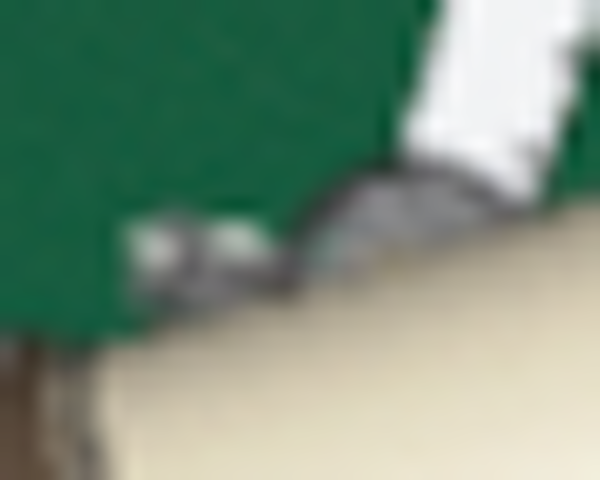

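View pics/t13.png

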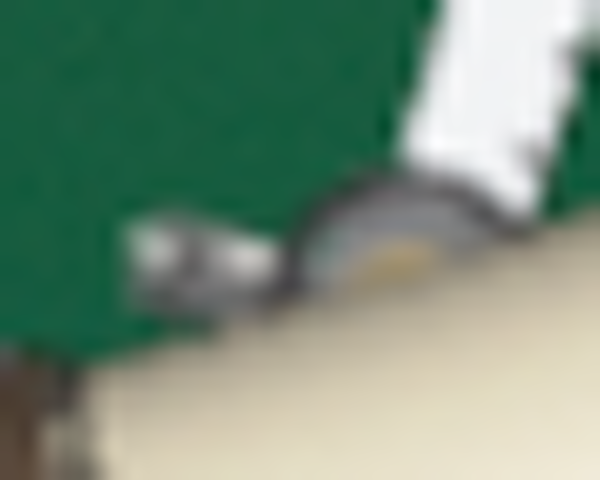

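```bash
cat > meas.py <<'E'
from h import *
import sys
q=[549.52,-64.92,2.82689]; c,s=np.cos(q[2]),np.sin(q[2]); L=np.array([[c,-s],[s,c]])
A=lambda X:((X[:2]-np.array(q[:2]))@L)
p=np.load(sys.argv[1])["p"][...,2]; r=np.load("pics/top1.npz")["p"][...,2]
d=p-r; print(d[194:201,214:221].round().astype(int)); print(r[194:201,211:221].round().astype(int))
for u in (216,217,218,219):
    w=d[195:200,u].clip(0); w[w<8]=0; v=(w*np.arange(195,200)).sum()/w.sum()
    print("ptr col",u,v.round(2),A(ray("top",u,v,48)).round(2))
# original pointer, same style
for u in (222,223):
    w=(r[175:180,u]-24).clip(0); v=(w*np.arange(175,180)).sum()/w.sum(); print("orig ptr",u,v.round(2),A(ray("top",u,v,48)).round(2))
for u,bg in ((213,82),(214,85)):
    w=(r[195:199,u]-[24,bg,bg,bg]).clip(0); print("fin",u,(w*np.arange(195,199)).sum()/w.sum(),A(ray("top",u,(w*np.arange(195,199)).sum()/w.sum(),49)).round(2))
E
python3 meas.py pics/top13.npz
```

```text
[[  2  -2  -1   0   4  -4   4]
 [  0   2   1   0   0   2   4]
 [ -1   0  10  17  -3   3  15]
 [ -3   1  19  59  81  45 -20]
 [  1  -2   8  34  55  18 -36]
 [  0   1  -3  -1  -3 -28 -42]
 [  2   0   2   0  -5 -14   4]]
[[ 25  23  23  20  23  22  24  21  26  22]
 [ 22  21  43  58  50  32  22  24  23  22]
 [ 21  83 120 117 100  90  75  63  32  24]
 [ 23  90 162 160 108 112 108 104  95  86]
 [ 21  72 125 120  98 115 117 117 117 113]
 [ 20  66  86  90 106 115 114 114 116 115]
 [ 23  47  64  71  82  90 109 116 114 112]]
ptr col 216 196.65 [  93.85 -122.39]
ptr col 217 197.16 [  94.46 -118.96]
ptr col 218 197.4 [  94.3  -115.78]
ptr col 219 197.29 [  93.07 -112.92]
orig ptr 222 177.0 [  30.05 -122.39]
orig ptr 223 177.19 [  29.74 -119.24]
fin 213 196.81683626271968 [  97.04 -131.04]
fin 214 196.63207547169813 [  95.6  -128.25]
```

```bash
python3 - <<'E'
from h import *
from scipy.optimize import brentq
q=[549.52,-64.92,2.82689]; c,s=np.cos(q[2]),np.sin(q[2]); L=np.array([[c,-s],[s,c]])
W=lambda x,y,z:np.r_[L@np.array([x,y])+q[:2],z]
r=np.load("pics/side1.npz")["p"][...,2]
print(r[178:192,231:240].round().astype(int))
def X(u,y,z): return brentq(lambda x:proj("side",W(x,y,z))[0]-u,-50,200)
for y in (-131,-129): 
  for z in(49,44,40): print("fin",y,z,X(235.19,y,z))
for y in(-123,-117.5): print("ptr",X(255.05,y,48))
for row in range(182,191):
    w=(r[row,232:240]-37).clip(0); print(row,(w*np.arange(232,240)).sum()/w.sum(), w.sum())
print(proj("side",W(96.5,-131,49)),proj("side",W(96.5,-131,20)))
E
```

```text
[[ 38  36  36  35  37  40  37  38  38]
 [ 38  39  37  37  38  35  36  36  37]
 [ 37  37  36  35  36  39  39  38  36]
 [ 37  37  40  35  38  33  33  36  40]
 [ 40  39  37  35  63  44  36  37  37]
 [ 37  38  32  61 162 107  42  32  37]
 [ 40  39  31  55 136  93  44  39  36]
 [ 35  35  33  42 100  74  39  35  36]
 [ 38  36  35  41  89  75  48  38  36]
 [ 36  34  34  44  90  77  48  33  37]
 [ 36  34  35  40  76  71  48  37  37]
 [ 35  38  36  45  74  84  78  49  38]
 [ 38  39  57  98 105 105 107  65  33]
 [ 38  33  46  84 108 112 108  87  54]]
fin -131 49 95.79428046470407
fin -131 44 95.99056837398616
fin -131 40 96.14759870141194
fin -129 49 96.47885756632857
fin -129 44 96.67514547561063
fin -129 40 96.83217580303621
ptr 25.635775428901763
ptr 27.750373001035996
182 235.00467289719623 35.666666666666664
183 235.23498888065234 224.83333333333331
184 235.26696832579185 184.16666666666669
185 235.33541341653665 106.83333333333334
186 235.55242566510174 106.5
187 235.51351351351352 111.0
188 235.63601532567048 87.00000000000001
189 236.0632768361582 147.5
190 235.5851735015773 317.0
[234.99578979 183.39560231] [235.30740548 189.6794683 ]
```

```bash

python3 -m crank '{"delta_pos":[[0.001,0,0],[0.0012,0,0],[0,0,0],[0,0,0],[0,0,0],[0,0,0]],"twist":[0,0,0,0,0,0]}'
python3 go.py 457.6 -35.5 147
python3 - <<'E'
from h import *
for n in("top","side"):
    ps=[]
    for i in range(8):
        p,d=imaging.get_image(n); ps.append(p.astype(float))
    P=np.mean(ps,0); np.savez(f"pics/{n}14.npz",p=P)
    if n=="top": crop(P.astype(np.uint8),206,236,185,209,20,"pics/t14.png")
    else: crop(P.astype(np.uint8),222,262,170,200,20,"pics/s14.png")
E
python3 meas.py pics/top14.npz; python3 go.py 457.6 -35.5 147
```

```text
clock: 17.08
position: [457.8, -35.0, 147.1]
ee_rot: [0.157, 0.988, 0.0, 0.003]
contact_force: [5.4, -3.9, -0.5]
gripper_width: 14.1
t 17.08 pos [457.8 -35.  147.1] F [ 5.4 -3.9 -0.5] w 14.1 xaxis deg 161.95 tilt [-0.005  0.002 -1.   ] 
 rem tool mm [ 0.  -0.5  0.1]
[[  2   1   0   0   0  -2   3]
 [ -1   1  -1   4  -4  -2   5]
 [ -1   0  -2   1  -1   4   9]
 [ -2  13  36  39  14 -14 -33]
 [  0   8  36  41  38  14 -40]
 [  1   0   8   3   3 -12 -33]
 [ -1   0   1  -9 -23 -41 -21]]
[[ 25  23  23  20  23  22  24  21  26  22]
 [ 22  21  43  58  50  32  22  24  23  22]
 [ 21  83 120 117 100  90  75  63  32  24]
 [ 23  90 162 160 108 112 108 104  95  86]
 [ 21  72 125 120  98 115 117 117 117 113]
 [ 20  66  86  90 106 115 114 114 116 115]
 [ 23  47  64  71  82  90 109 116 114 112]]
ptr col 216 197.5 [  96.37 -121.62]
ptr col 217 197.51 [  95.51 -118.64]
ptr col 218 197.73 [  95.27 -115.48]
ptr col 219 198.0 [  95.19 -112.27]
orig ptr 222 177.0 [  30.05 -122.39]
orig ptr 223 177.19 [  29.74 -119.24]
fin 213 196.81683626271968 [  97.04 -131.04]
fin 214 196.63207547169813 [  95.6  -128.25]
t 17.88 pos [457.8 -35.  147.1] F [ 5.6 -4.4 -1.2] w 14.5 xaxis deg 161.95 tilt [-0.005  0.002 -1.   ] 
 rem tool mm [ 0.1 -0.5  0.1]
```

View pics/t14.png

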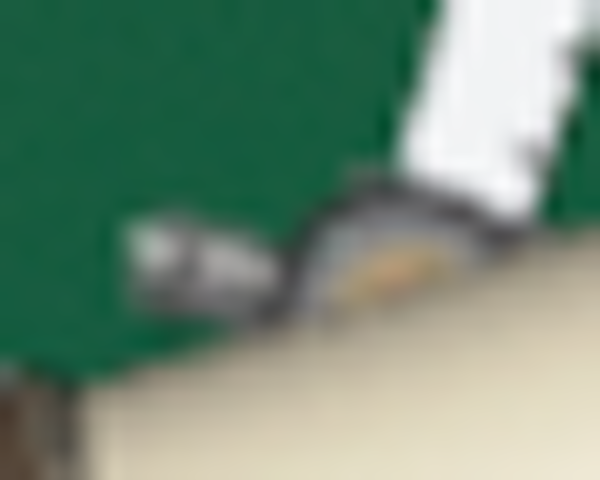

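View pics/s14.png

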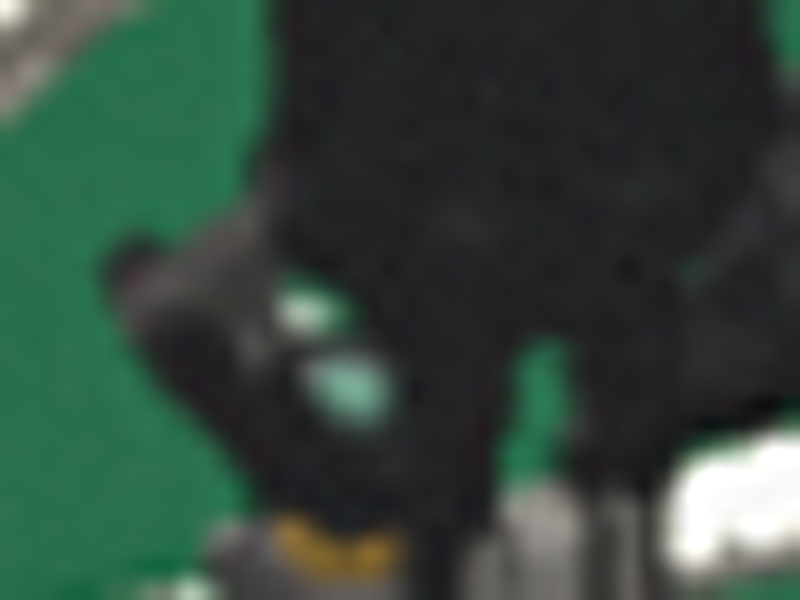

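```bash

python3 -m crank '{"delta_pos":[[0.0008,0,0],[0,0,0],[0,0,0],[0,0,0],[0,0,0],[0,0,0]],"twist":[0,0,0,0,0,0]}'
python3 go.py 457.6 -35.5 147
python3 - <<'E'
from h import *
for n in("top","side"):
    ps=[]
    for i in range(10):
        p,d=imaging.get_image(n); ps.append(p.astype(float))
    P=np.mean(ps,0); np.savez(f"pics/{n}15.npz",p=P)
    if n=="top": crop(P.astype(np.uint8),206,236,185,209,20,"pics/t15.png")
    else: cv2.imwrite("pics/s15.png",P.astype(np.uint8))
E
python3 meas.py pics/top15.npz;  python3 go.py 457.6 -35.5 147
```

```text
clock: 18.38
position: [457.1, -34.8, 147.1]
ee_rot: [0.157, 0.988, 0.0, 0.003]
contact_force: [5.8, -4.7, -0.1]
gripper_width: 14.3
t 18.38 pos [457.1 -34.8 147.1] F [ 5.8 -4.7 -0.1] w 14.3 xaxis deg 161.95 tilt [-0.005  0.002 -1.   ] 
 rem tool mm [-0.7 -0.5  0.1]
[[  2  -1  -1   1   2  -2   2]
 [  0  -1   1  -2   0  -1   0]
 [ -2  -1  -2   1  -1   1   8]
 [ -2  14  24  14  -1  -9 -24]
 [  1  21  37  54  74  33 -36]
 [ -1   9  15  29  47  14 -33]
 [  0   0   1  -8 -20 -37 -22]]
[[ 25  23  23  20  23  22  24  21  26  22]
 [ 22  21  43  58  50  32  22  24  23  22]
 [ 21  83 120 117 100  90  75  63  32  24]
 [ 23  90 162 160 108 112 108 104  95  86]
 [ 21  72 125 120  98 115 117 117 117 113]
 [ 20  66  86  90 106 115 114 114 116 115]
 [ 23  47  64  71  82  90 109 116 114 112]]
ptr col 216 197.88 [  97.5  -121.27]
ptr col 217 198.15 [  97.41 -118.07]
ptr col 218 198.39 [  97.23 -114.88]
ptr col 219 198.3 [  96.06 -112.01]
orig ptr 222 177.0 [  30.05 -122.39]
orig ptr 223 177.19 [  29.74 -119.24]
fin 213 196.81683626271968 [  97.04 -131.04]
fin 214 196.63207547169813 [  95.6  -128.25]
t 19.38 pos [457.  -34.8 147.1] F [ 4.6 -3.7  0.4] w 14.2 xaxis deg 161.95 tilt [-0.005  0.002 -1.   ] 
 rem tool mm [-0.8 -0.5  0.1]
```

View pics/t15.png

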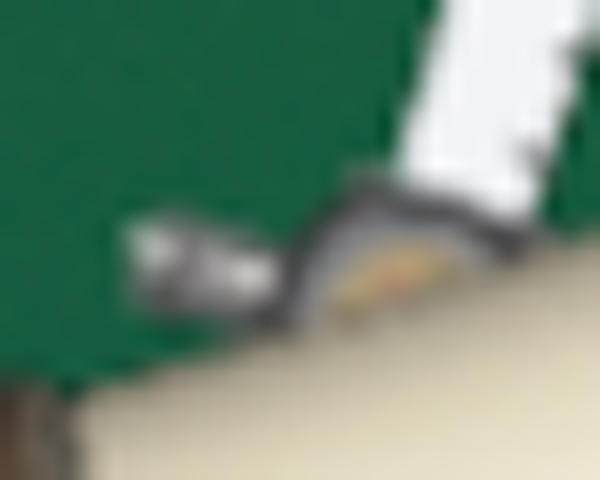

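View pics/s15.png

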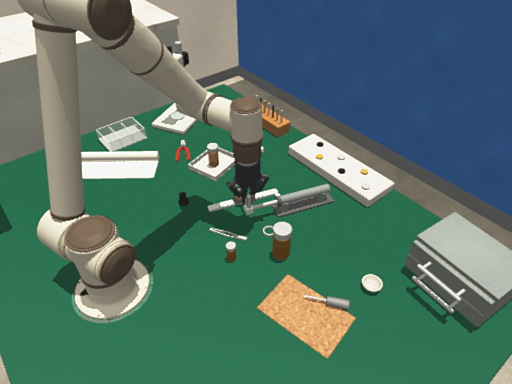

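```bash
python3 - <<'E'
from bench import arm, job_done
s=arm.read_state(); print(s["joint_vel"].round(4), s["gripper_width"]); print(job_done()); s=arm.read_state(); print(s["clock"],s["position"].round(1),s["gripper_width"])
E
```

```text
[ 0.0004  0.002   0.0013 -0.0004 -0.0002 -0.0001] 14.194517882925531
the job is handed in; nothing more can be done
None
the job is handed in; nothing more can be done
```

The job was handed in at about 19.4 s of the 54 s allowed, with the arm still and holding the rod at its length. No verdict is reported back.

- **Jar:** I lifted the middle-sized amber jar straight up and set it down at low contact force, about 3 N. The last picture shows it upright in the tray.
- **Rod:** I gripped the post with the jaws along the rod and pulled it out about 68 mm. The gripper width stayed at about 14 mm, so the post is held.
- **Alignment:** The last top view puts the pointer at 97.4 mm and the fin between about 96 and 97.5 mm from the sleeve's mouth. That is within about 1 mm.
- **Carriage and bystanders:** The fin's pixels did not change during the pull. The other bench items look unmoved in the last side picture.

**Disagreements in my checks:**
- The two cameras differ by about 3 mm in absolute position along the rod.
- Before the pull, the distance from pointer to fin came out at about 66.5–67.5 mm from the top camera and 67.5–68.4 mm from the side camera. I settled between them.
- In the final pose the gripper hid the pointer and fin from the side camera, so the last alignment check rests on the top view and the tool position.

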